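# Latch the access hatch of the bench instrument

### The job

Swing the access hatch of the black instrument case shut, hold it pressed down on its springy seal and turn the orange wing knob clockwise a quarter turn, until the hidden tongue has swung fully behind the frame edge, the wings point straight front to back and the hatch stays down by itself. Press firmly enough that the tongue clears the edge, but do not crush the seal, and do not force the knob if the tongue fouls the edge: press a little more and try again. Leave the other things on the bench and on the case alone.

Things in the scene. Friction and masses are not known exactly. Their poses are not given: they have to be found in the camera images.
- case: Black metal instrument case, 280 (x, front to back) x 340 (y) x 100 mm high, fixed to the bench; place and yaw vary. Origin: centre of its underside; x points from its light metal front panel to the rear, y left, z up. Its top has an opening 150 mm wide under the hatch.
- frame_edge (a point): Nominal middle of the frame edge: an aluminium bar along the front of the opening, 10 mm thick, 30 mm deep, its rear edge 85 mm ahead of the case's centre; on it a black rubber seal strip, 14 mm high. This point is fixed to the case, but frame and seal are adjustable in height and really sit up to 7 mm higher or lower: not measured, to be felt.
- hatch (a joint): Opening angle of the hatch in rad: when latched -0.04 to 0.045 (with the frame edge's height), positive when open, front end up; starts 0.35 to 0.75. A stiff hinge keeps it where it is left; moving it takes under 6 N at the knob. It meets the seal at an angle between -0.015 and 0.07; the seal then springs it back.
- hatch_front (a point): Middle of the hatch's front end, on its underside, 200 mm from the hinge. The hatch: aluminium panel 170 mm wide, 4 mm thick, about 0.2 kg. The seal, 180 mm from the hinge, resists with 2.8 N per mm of squeeze: 3.7 N at the knob, or 5 N per mm that the knob goes down. On the way down hinge stiffness (2.5 N at the knob) and weight (2 N) nearly cancel.
- hatch_hinge (a point): Middle of the hatch's hinge axis (steel rod along the case's y), 75 mm behind the case's centre and 119.2 mm above the bench, in the plane of the hatch's underside.
- wing (a joint): Knob angle in rad, growing clockwise seen from above. 0: wings across the case, tongue towards its -y side; 1.57: wings front to back, tongue forward, under the frame edge; stop at 1.62. Starts 0 to 0.3, tongue clear; the tongue meets the edge from about 0.5 on. Stays where left; turns with 0.05 N m. More than 24 N of tongue on edge (about 0.6 N m) is forcing.
- wing_top (a point): Top of the wing knob on its axis, which stands square on the hatch 135 mm ahead of the hinge, mid width. The orange wings: an upright bar 9 mm thick, 52 mm long, 26 mm high; this point is the middle of its upper edge, 36 mm above the hatch's outer face. Below it a black hub, 24 mm across, 8 mm high. White mark at the wing over the tongue.
- tongue (a point): Hidden steel tongue, this point at the middle of its tip: it reaches 40 mm from the knob axis, 12 mm wide, 8 mm thick, 23.2 mm below the hatch's underside. It passes under the frame edge once the seal is squeezed 4.8 mm (about 18 N on the knob); 20 to 22 N is a good press; above 24 N on the knob (18 N on the seal) the seal is crushed.
- screwdriver: Screwdriver, green handle, 160 mm long, lying on the case's top to the left of the hatch. Origin: under its middle. Leave alone.
- screw_dish: Small steel dish, 56 mm across, 20 mm high, on the case's top to the right of the hatch. Origin: centre of its underside. Leave alone.
- steel_cup: Steel cup, 80 mm across, 110 mm high. Origin: centre of its underside. Leave alone.
- meter: Grey hand-held meter lying on its back, 150 x 78 x 42 mm. Origin: centre of its underside. Leave alone.
- wire_spool: Blue spool standing on its end, 60 mm across, 42 mm high. Origin: centre of its underside. Leave alone.
- transformer: Transformer, dark core with a copper winding, 66 x 60 x 50 mm. Origin: centre of its underside. Leave alone.
- parts_tray: Blue open parts tray, 110 x 160 x 30 mm. Origin: centre of its underside. Leave alone.

How it is judged:
By the outcome, as a careful person would: the job done as asked, in the order asked, and still so for the second after the job is handed in, with the robot touching nothing.
It also fails if it takes over 43 s, if anything falls off the work surface, if the arm or the gripper's body presses on something with over 40 N, if the wrist force passes 120 N, or if a joint passes its speed limit or range.

### The arm

A 6-joint arm with a two-finger parallel gripper is mounted at the origin on the work surface. World frame = base frame: x ahead of the robot, y to its left, z up, the work surface at z = 0. Lengths are in m, angles in rad, forces in N, time in s.
With the tool pointing down it reaches from about 0.375 to 0.975 m from the base axis. Payload 3.8 kg.
Tool frame: the origin (TCP) lies midway between the tips of the shut fingers; the grasp point (between the pads) lies bot.grasp_offset behind it (bot.grasp_offset is the distance from the TCP to the grasp point, in m); z points along the fingers, y is the direction in which the jaws open and shut (so a half turn about z gives the same grasp; the last joint's range is limited). The gripper opens to 85 mm and grips with 20 to 120 N. Pads are 22 mm wide; open, the fingers measure 114 mm over their backs; the gripper's body (76 mm by 85 mm) begins 54 mm behind the grasp point. The pads swing forward as they close: fully open they stand 13 mm farther back than shut.
Start: joints at [1.261, 0.264, 1.604, -0, 1.274, -0.037], TCP at [0.182, 0.65, 0.231] pointing down, gripper open.
Joint ranges: [-2.63, 2.63], [-0.94, 2.18], [0.31, 2.57], [-1.31, 4.45], [0, 2.66], [-2.55, 2.55]. Speed limits (rad/s): [2.57, 2.57, 3.14, 3.14, 3.14, 3.14].

### API

Orientations are given as a rotation vector (axis times angle).
In Python, from workcell import read_state, viewer, job, bot gives the robot as it stands.
- The arm moves only by the shell command python3 -m crank 'ROWS' [FORCE]. ROWS is text: rows parted by semicolons, each of 7 numbers parted by spaces: the shift along the tool's x, y, z in mm, then the turn, a rotation vector about the tool's x, y, z in rad, then the closure in counts, from 0 (fully open) to 255 (shut). A call has 1 to 20 rows; each row is the pose to reach, as a shift and turn from the pose commanded when the call began, along the tool's axes at that moment; what a row does not reach only later rows make up. A row lasts 1/8 s, in which the tool goes at most 62.5 mm and 10.7 degrees, less where a joint would pass 70% of its speed; a pose out of reach is approached as far as the arm can. A call with a gripper value outside its range is refused whole. The fingers move at their own pace and stop on an object; FORCE is the grip in N (left out, the last holds). Time passes only in rows, so rows that repeat a pose let the fingers close. It gives the time, the measured TCP pose, the force and the opening at its end, in the units of the state.
- read_state(): the state, without advancing time (a new reading comes with each control period).
- viewer.read_camera(name): name is "scene" or "top" or "wrist"; returns a dict with "pixels" (420x560x3 uint8, red, green, blue), "vertical_fov" (degrees; the focal length in pixels is half the picture's height over the tangent of half this angle, whatever the lens; pixels are square), "cx", "cy" (the principal point, pixels), "view" (4x4, takes a point from world to camera coordinates); the wrist camera has in their place "tool_from_camera" (4x4, takes a point from camera to tool coordinates, whose origin is the TCP and whose axes are the flange's). Camera axes: x right, y up, looking along -z (the intrinsics and any distortion apply to the point x, -y, -z); pixel columns grow to the right and rows downward; lengths in m; the calibration is good to about 2 mm. A picture is of the moment at which its call begins: read the wrist's pose just before it. There is no depth.
- job.finish_job(): hands the job in, once; it reports no verdict.
The state is a dict: "time": time; "q": joint angles; "joint_vel": joint speeds; "joint_torque": joint torques, N m; "tool_pos": TCP position; "tcp_rot": TCP orientation; "wrist_force": force on the tool from outside, world axes, zero at the start; "torque": the same for the moment, N m; "width": opening from 0.0 (shut) to 1.0 (fully open).
Only numpy, scipy, OpenCV 4.12 (cv2) and the standard library are available. Lean on these libraries where they do the work, as an engineer would, in place of code of your own. Each camera call takes 0.05 s, during which the arm holds its last target.

## Working session

There is one attempt and no reset: what is moved stays moved. The work goes in short steps, Python scripts to look and compute and a shell command to move; the robot and the scene stay as the last step left them, time stands still between calls to the robot, and variables do not carry over. Pictures are saved under pics/ and viewed, and the job is handed in when it is done.

```bash
ls; mkdir -p pics; python3 - <<'E'
from workcell import read_state, viewer, job, bot
import cv2
s=read_state();print(s);print(bot.grasp_offset)
for n in("scene","top","wrist"):
    c=viewer.read_camera(n);cv2.imwrite(f"pics/a_{n}.png",cv2.cvtColor(c.pop("pixels"),cv2.COLOR_RGB2BGR));print(n,c)
E
```

```text
pics
{'time': 0.0, 'q': array([ 1.26107057e+00,  2.64780896e-01,  1.60542126e+00, -8.14273146e-06,
        1.27373825e+00, -3.69018958e-02]), 'joint_vel': array([ 1.09882454e-04,  1.04787021e-03, -1.60964387e-03,  6.82161892e-05,
        6.89999763e-04, -2.48795260e-04]), 'joint_torque': array([ 8.73052322e-04, -5.15129113e+01, -3.67310750e+01,  8.08199928e-06,
        1.30066287e-02, -1.12577024e-05]), 'tool_pos': array([0.18165103, 0.64929959, 0.22991785]), 'tcp_rot': array([-0.42716483, -3.11201316,  0.00363425]), 'wrist_force': array([-1.12788322, -0.10877826, -0.47014128]), 'torque': array([ 0.02488481, -0.00650162,  0.0192129 ]), 'width': 0.9979299625750232}
0.0187
scene {'vertical_fov': 52.634120864540634, 'cx': 281.7533146047026, 'cy': 210.9649945704563, 'view': array([[ 8.11972661e-01,  5.83695109e-01,  6.46195863e-04,
        -4.10356241e-01],
       [-4.45407787e-01,  6.18886230e-01,  6.46986660e-01,
         1.64950740e-01],
       [ 3.77243028e-01, -5.25623301e-01,  7.62501045e-01,
        -1.51031736e+00],
       [ 0.00000000e+00,  0.00000000e+00,  0.00000000e+00,
         1.00000000e+00]])}
top {'vertical_fov': 51.5592136767364, 'cx': 278.3404925071305, 'cy': 208.7065191374527, 'view': array([[-0.01922337, -0.9997865 , -0.00757772,  0.01535342],
       [ 0.99926374, -0.01946392,  0.03306258, -0.49565351],
       [-0.03320301, -0.00693656,  0.99942456, -1.27545853],
       [ 0.        ,  0.        ,  0.        ,  1.        ]])}
wrist {'vertical_fov': 65.4431095309564, 'cx': 281.7890929105373, 'cy': 211.52830265608236, 'tool_from_camera': array([[-2.37443117e-04,  9.49974050e-01,  3.12328751e-01,
         7.99827793e-02],
       [ 9.99999684e-01, -1.12645392e-05,  7.94496382e-04,
         2.86317303e-04],
       [ 7.58269185e-04,  3.12328841e-01, -9.49973747e-01,
        -1.42734271e-01],
       [ 0.00000000e+00,  0.00000000e+00,  0.00000000e+00,
         1.00000000e+00]])}
```

View pics/a_scene.png

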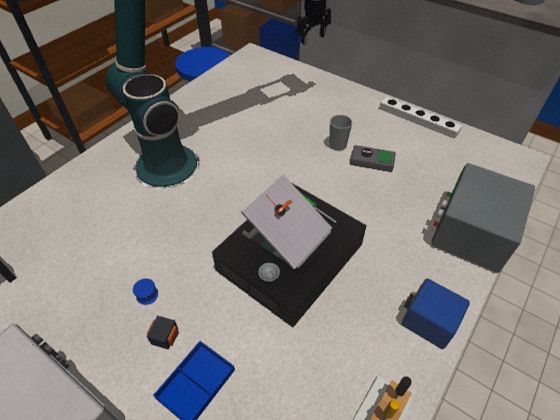

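View pics/a_top.png

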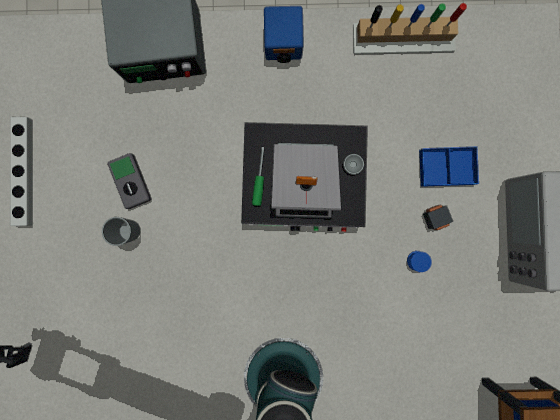

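View pics/a_wrist.png

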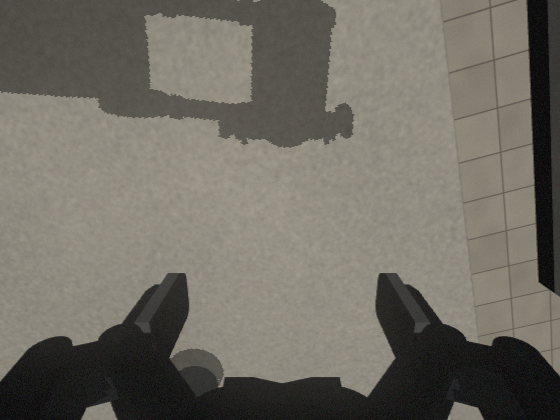

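```bash
cat > h.py <<'E'
import numpy as np, cv2
from scipy.spatial.transform import Rotation as R
from workcell import read_state, viewer, job, bot
def grab(n,name=None):
    s=read_state(); c=viewer.read_camera(n)
    c["f"]=210/np.tan(np.radians(c["vertical_fov"]/2)); 
    if n=="wrist":
        T=np.eye(4);T[:3,:3]=R.from_rotvec(s["tcp_rot"]).as_matrix();T[:3,3]=s["tool_pos"]
        c["view"]=np.linalg.inv(T@c["tool_from_camera"])
    if name: cv2.imwrite(f"pics/{name}.png",cv2.cvtColor(c["pixels"],cv2.COLOR_RGB2BGR))
    return c
def proj(c,P):
    P=np.atleast_2d(P);q=P@c["view"][:3,:3].T+c["view"][:3,3]
    return np.c_[c["cx"]+c["f"]*q[:,0]/-q[:,2], c["cy"]-c["f"]*q[:,1]/-q[:,2]]
def ray(c,uv):
    d=np.array([(uv[0]-c["cx"])/c["f"],-(uv[1]-c["cy"])/c["f"],-1.])
    Rm=c["view"][:3,:3];o=-Rm.T@c["view"][:3,3];d=Rm.T@d
    return o,d/np.linalg.norm(d)
def onz(c,uv,z):
    o,d=ray(c,uv);return o+d*(z-o[2])/d[2]
def tri(pairs):
    A=np.zeros((3,3));b=np.zeros(3)
    for c,uv in pairs:
        o,d=ray(c,uv);M=np.eye(3)-np.outer(d,d);A+=M;b+=M@o
    return np.linalg.solve(A,b)
def crop(c,x0,y0,x1,y1,k,name):
    im=cv2.cvtColor(c["pixels"],cv2.COLOR_RGB2BGR)[y0:y1,x0:x1]
    cv2.imwrite(f"pics/{name}.png",cv2.resize(cv2.convertScaleAbs(im,alpha=1.5,beta=15),None,fx=k,fy=k,interpolation=cv2.INTER_CUBIC))
E
python3 - <<'E'
from h import *
c=grab("top");crop(c,235,115,375,240,5,"b_top")
d=grab("scene");crop(d,205,170,375,330,4,"b_scene")
for uv in [(244,123),(367,126),(366,227),(242,224)]: print(onz(c,uv,.1))
E
```

```text
[0.73137306 0.0953688  0.1       ]
[ 0.71594023 -0.24341955  0.1       ]
[ 0.43812377 -0.2334767   0.1       ]
[0.45283207 0.10548023 0.1       ]
```

View pics/b_top.png

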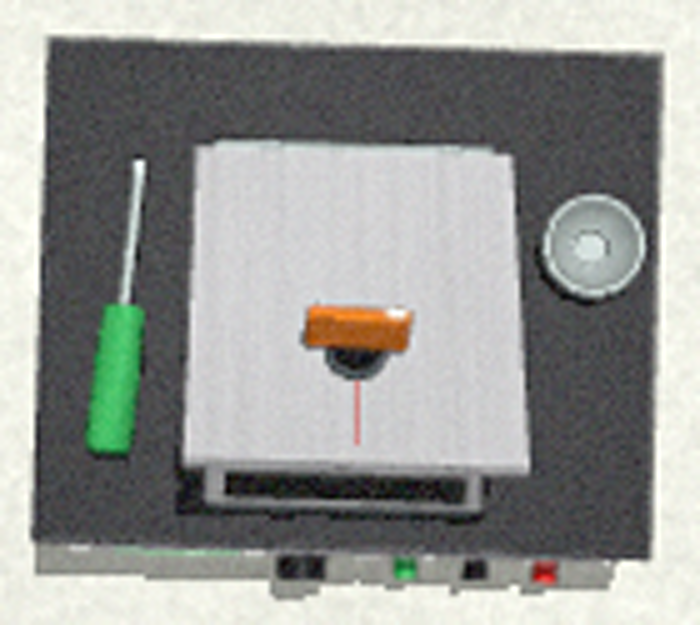

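View pics/b_scene.png

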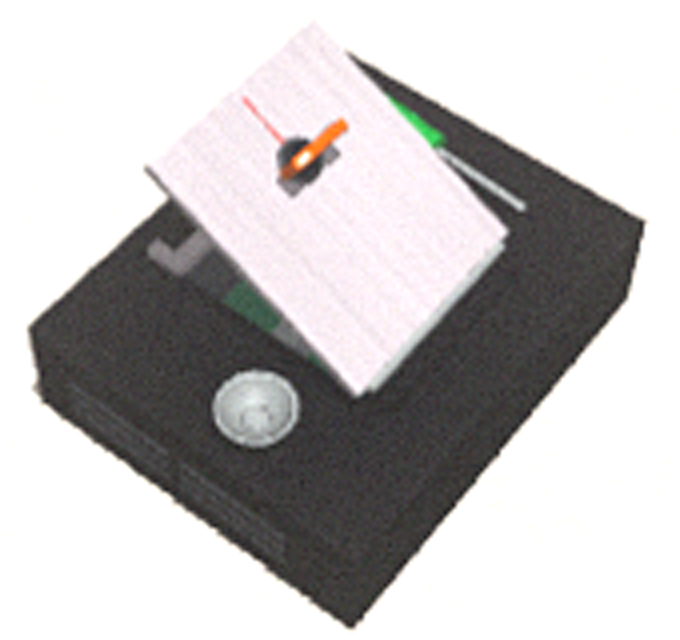

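```bash
cat > m.py <<'E'
from h import *
from scipy.optimize import least_squares
def Rz(a): return R.from_rotvec([0,0,a]).as_matrix()
def hat(p,th,pts): # hatch coords: forward u (from hinge), y left, n outward above underside -> world
    x,y,a=p[:3]; pts=np.atleast_2d(pts)
    e=np.array([-np.cos(th),0,np.sin(th)]); n=np.array([np.sin(th),0,np.cos(th)])
    Q=np.array([.075,0,.1192])+pts[:,:1]*e+pts[:,1:2]*[0,1,0]+pts[:,2:]*n
    return Q@Rz(a).T+[x,y,0]
def cas(p,pts): return np.atleast_2d(pts)@Rz(p[2]).T+[p[0],p[1],0]
def wing(p,th,w):
    # w=0: tongue to -y ; growing clockwise from above -> toward front? at 1.57 tongue forward(u+)
    L=.026; d=np.array([np.sin(w),-np.cos(w)])
    return hat(p,th,[[.135+L*d[0],L*d[1],.040],[.135-L*d[0],-L*d[1],.040],[.135,0,.040]])
E
cat > fit.py <<'E'
from m import *
c=grab("top");s=grab("scene")
T=lambda x,y:((x+.5)/5-.5+235,(y+.5)/5-.5+115)
S=lambda x,y:((x+.5)/4-.5+205,(y+.5)/4-.5+170)
ct=[T(48,38),T(663,54),T(650,558),T(33,541)]
cc=[[.14,.17,.1],[.14,-.17,.1],[-.14,-.17,.1],[-.14,.17,.1]]
cs=[S(645,222),S(30,330),S(352,627)]; cs3=[[.14,.17,.1],[-.14,-.17,.1],[.14,-.17,0]]
ht=[T(528,470),T(184,464)]; h3=[[.2,-.085,.004],[.2,.085,.004]]
hs=[S(315,22),S(150,168)]; hs3=[[.2,.085,.004],[.2,-.085,.004]]
wt=[T(411,316),T(307,314)]; ws=[S(290,173),S(346,122)]
def res(p,full=False):
    W=wing(p,p[3],p[4])
    r=[proj(c,cas(p,cc))-ct,proj(s,cas(p,cs3))-cs,proj(c,hat(p,p[3],h3))-ht,proj(s,hat(p,p[3],hs3))-hs,
      proj(c,W[:2])-wt,proj(s,W[:2])-ws]
    return r if full else np.vstack(r).ravel()
o=least_squares(res,[.585,-.07,-.04,.5,.1],loss="soft_l1")
print(o.x.round(4));print(np.vstack(res(o.x,1)).round(1))
print(wing(o.x,o.x[3],o.x[4]).round(4)); np.save("p.npy",o.x)
print("hatch front",hat(o.x,o.x[3],[.2,0,0]))
for th in(-.04,0,.07):print(th,wing(o.x,th,0)[2])
E
python3 fit.py
```

```text
[ 0.5875 -0.0684 -0.048   0.5033  0.0097]
[[ 0.  -0.7]
 [ 0.3 -0.6]
 [ 0.6  0.3]
 [-0.2  0.1]
 [ 1.1 -0.3]
 [-0.2 -0.7]
 [ 0.8  2. ]
 [ 0.2  0.4]
 [ 0.  -0.4]
 [-0.6 -0.6]
 [-0.8 -0.1]
 [ 0.4  0.5]
 [ 0.2  0.2]
 [ 1.4 -1.5]
 [ 0.  -0.5]]
[[ 0.5621 -0.0932  0.2195]
 [ 0.565  -0.0413  0.2192]
 [ 0.5635 -0.0672  0.2194]]
hatch front [[ 0.48739544 -0.06354974  0.21567114]]
-0.04 [ 0.52605433 -0.06540734  0.15376944]
0 [ 0.5275442  -0.06547893  0.1592    ]
0.07 [ 0.53066893 -0.06562908  0.16854432]
```

```bash
python3 - <<'E'
from m import *
s=read_state();M=R.from_rotvec(s["tcp_rot"]).as_matrix();print(M.round(3))
p=np.load("p.npy")
for th in (.5033,.4,.3,.2,.1):print(th,hat(p,th,[.178,0,.004]).round(4))
g=hat(p,.5033,[.178,0,.004])[0]+[0,0,.05]
print("tool shift mm",(M.T@(g-s["tool_pos"])*1000).round(1))
E
```

```text
[[-0.963  0.269 -0.   ]
 [ 0.269  0.963 -0.001]
 [ 0.    -0.001 -1.   ]]
0.5033 [[ 0.5086 -0.0646  0.2086]]
0.4 [[ 0.5002 -0.0642  0.1922]]
0.3 [[ 0.4937 -0.0639  0.1756]]
0.2 [[ 0.4889 -0.0636  0.1585]]
0.1 [[ 0.4859 -0.0635  0.141 ]]
tool shift mm [-507.2 -600.   -27.3]
```

```bash
python3 -m crank '-507 -600 -70 0 0 1.35 255;-507 -600 -70 0 0 1.35 255;-507 -600 -70 0 0 1.35 255;-507 -600 -70 0 0 1.35 255;-507 -600 -70 0 0 1.35 255;-507 -600 -70 0 0 1.35 255;-507 -600 -70 0 0 1.35 255;-507 -600 -70 0 0 1.35 255;-507 -600 -70 0 0 1.35 255;-507 -600 -70 0 0 1.35 255;-507 -600 -70 0 0 1.35 255;-507 -600 -70 0 0 1.35 255;-507 -600 -70 0 0 1.35 255;-507 -600 -70 0 0 1.35 255;-507 -600 -70 0 0 1.35 255;-507 -600 -70 0 0 1.35 255' 60
cat > w.py <<'E'
from m import *
import sys
c=grab("wrist",sys.argv[1]);s=read_state();print(s["time"],s["tool_pos"],s["wrist_force"],s["width"],s["q"].round(3))
M=R.from_rotvec(s["tcp_rot"]).as_matrix();print(M.round(4))
p=np.load("p.npy");print(proj(c,wing(p,p[3],p[4])).round(1))
E
python3 w.py c_w
```

```text
time: 2.35
tool_pos: [0.508, -0.0632, 0.3012]
tcp_rot: [-2.277, -2.164, -0.0]
wrist_force: [-0.4, 0.3, 0.5]
width: 0.002
2.4 [ 0.50802306 -0.06320252  0.30124551] [ 0.36341034  0.03569327 -0.89048309] -0.0016113393127778317 [-0.173 -0.085  1.854  0.     1.372 -0.122]
[[ 5.030e-02  9.987e-01 -1.000e-04]
 [ 9.987e-01 -5.030e-02  3.000e-04]
 [ 2.000e-04 -1.000e-04 -1.000e+00]]
[[355.2 253.8]
 [360.7 186.6]
 [357.9 221.3]]
```

View pics/c_w.png

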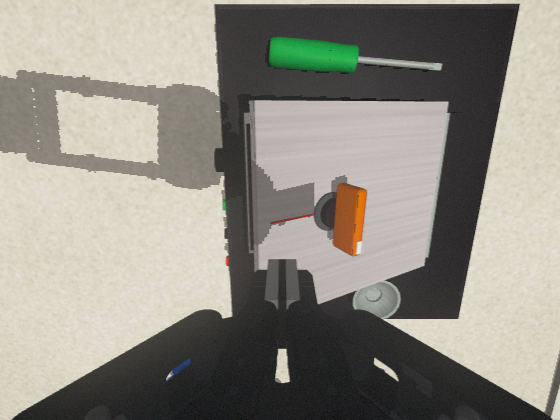

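```bash
python3 -m crank '0 0 50 0 0 0 255;0 0 75 0 0 0 255;0 0 85 0 0 0 255;-0 -2 93 0 0 0 255;0 -5 101 0 0 0 255;0 -8 109 0 0 0 255;0 -11 117 0 0 0 255;0 -14 125 0 0 0 255;0 -17 134 0 0 0 255;0 -19 142 0 0 0 255;0 -21 150 0 0 0 255;0 -22 157 0 0 0 255;0 -22 157 0 0 0 255'
python3 w.py d_w
```

```text
time: 4.03
tool_pos: [0.4858, -0.0631, 0.1434]
tcp_rot: [-2.277, -2.162, 0.002]
wrist_force: [-0.3, 0.3, 0.2]
width: -0.0
4.075 [ 0.48624147 -0.06316955  0.14392815] [ 0.31410363  0.3333107  -1.25259901] -0.005317258152246822 [-0.18  -0.013  2.083  0.     1.073 -0.128]
[[ 5.190e-02  9.986e-01 -7.000e-04]
 [ 9.986e-01 -5.190e-02  2.000e-04]
 [ 1.000e-04 -7.000e-04 -1.000e+00]]
[[545.2 482.9]
 [598.4 335.7]
 [569.4 415.9]]
```

```bash
python3 -m crank '0 0 -30 0 0 0 255;0 25 -90 0 0 0 0;0 50 -120 0 0 0 0;0 60 -120 0 0 0 0;0 60 -120 0 0 0 0'
python3 w.py e_w; python3 - <<'E'
from h import *
crop(grab("scene"),205,170,375,330,4,"e_scene");crop(grab("top"),235,115,375,240,5,"e_top")
E
```

```text
time: 4.7
tool_pos: [0.5463, -0.0663, 0.2635]
tcp_rot: [-2.278, -2.162, 0.001]
wrist_force: [-0.6, 0.5, -0.1]
width: 0.848
4.75 [ 0.54527236 -0.06616813  0.26256492] [ 1.09875281  0.11147654 -0.40686732] 0.9207401958009088 [-0.166  0.01   1.833 -0.     1.302 -0.114]
[[ 5.190e-02  9.986e-01 -3.300e-03]
 [ 9.987e-01 -5.190e-02  5.000e-04]
 [ 3.000e-04 -3.300e-03 -1.000e+00]]
[[308.4 277.7]
 [311.  200. ]
 [309.6 240.4]]
```

View pics/e_w.png

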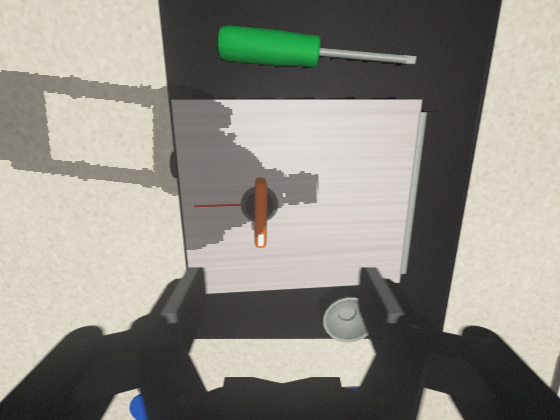

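View pics/e_scene.png

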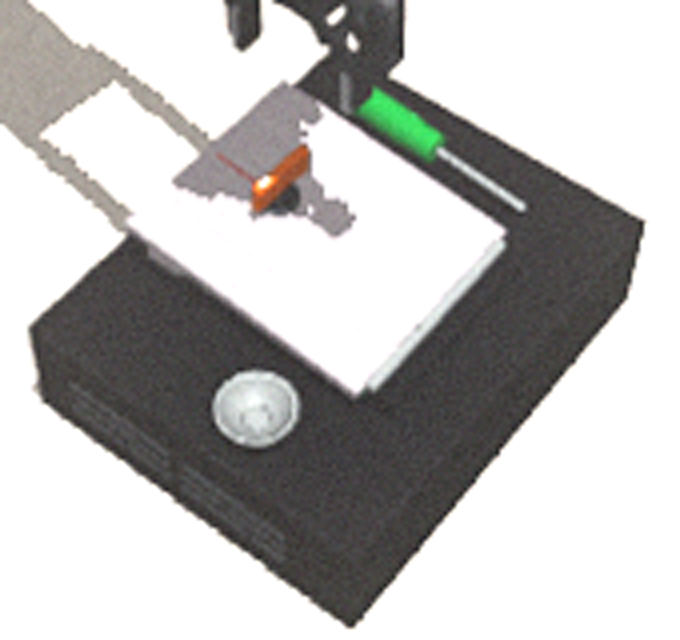

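```bash
cat > fit2.py <<'E'
from m import *
c=grab("wrist","f_w");s=grab("scene");p=np.load("p.npy")
crop(c,180,100,340,260,5,"f_wc")
S=lambda x,y:((x+.5)/4-.5+205,(y+.5)/4-.5+170)
hs=[S(128,220),S(284,84)]; hs3=[[.2,-.085,.004],[.2,.085,.004]]
def res(q):
    W=wing(p,q[0],q[1])
    return np.vstack([proj(s,hat(p,q[0],hs3))-hs, proj(s,W[:2])-[S(264,182),S(306,152)]]).ravel()
o=least_squares(res,[.1,.0]);print(o.x,o.fun.round(1))
print(wing(p,*o.x));print(proj(c,wing(p,*o.x)))
print(read_state()["tool_pos"])
E
python3 fit2.py
```

```text
[0.0953959  0.06604375] [-0.2  0.7  0.2 -1.1 -1.7  1.8  0.9 -1.5]
[[ 0.52901168 -0.0915227   0.17204049]
 [ 0.53491425 -0.03985982  0.17171361]
 [ 0.53196296 -0.06569126  0.17187705]]
[[263.61063558 247.96547879]
 [266.77942821 182.70424492]
 [265.14406158 216.38459459]]
[ 0.54505925 -0.06619512  0.26274315]
```

View pics/f_wc.png

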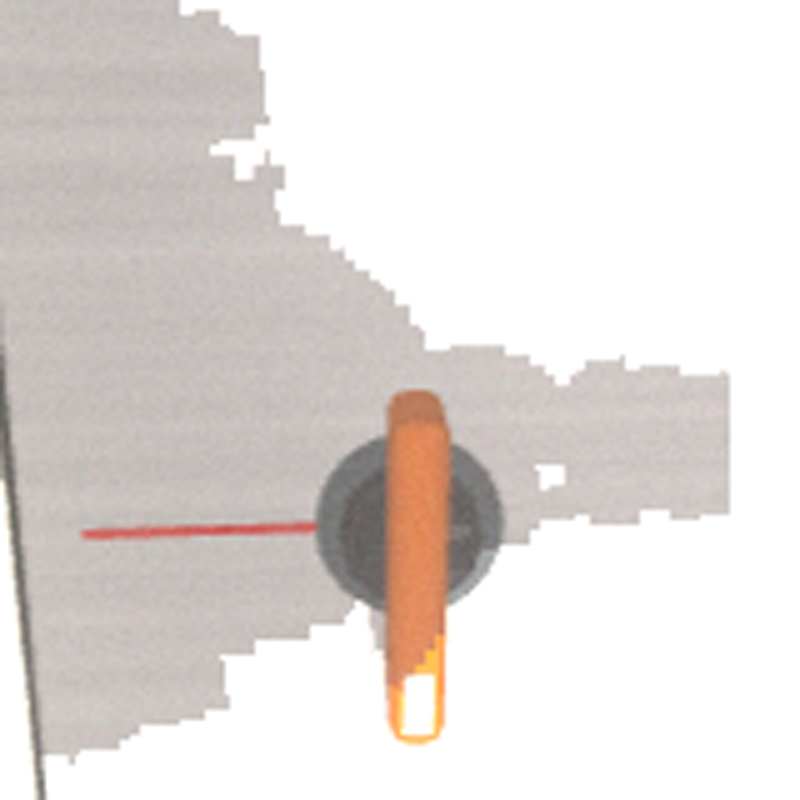

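```bash
python3 -m crank '0 -16 40 0.095 0 0.015 0;0 -16 80 0.095 0 0.015 0;0 -16 105 0.095 0 0.015 0;0 -16 114 0.095 0 0.015 0;0 -16 114 0.095 0 0.015 0;0 -16 114 0.095 0 0.015 0' 60
python3 w.py g_w
```

```text
time: 5.7
tool_pos: [0.5314, -0.0657, 0.1517]
tcp_rot: [-2.245, -2.099, 0.098]
wrist_force: [0.4, -0.3, -0.2]
width: 0.999
5.75 [ 0.53150048 -0.06571526  0.15185952] [-0.65592295 -0.29849399 -0.37899121] 1.0008393434948135 [-0.163  0.127  1.922 -0.011  1.185 -0.092]
[[ 0.0669  0.9935 -0.092 ]
 [ 0.9978 -0.0667  0.0052]
 [-0.001  -0.0921 -0.9957]]
[[365.9 461.5]
 [379.5 319.3]
 [372.1 396.4]]
```

View pics/g_w.png

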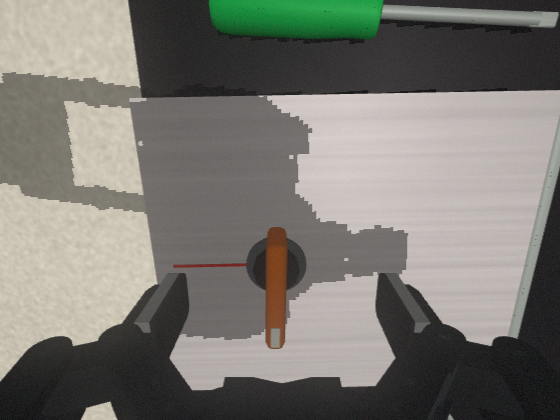

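```bash
python3 -m crank '0 -2.5 3 0 0 0 0;0 -2.5 3 0 0 0 150;0 -2.5 3 0 0 0 255;0 -2.5 3 0 0 0 255;0 -2.5 3 0 0 0 255;0 -2.5 3 0 0 0 255;0 -2.5 3 0 0 0 255;0 -2.5 3 0 0 0 255' 60
python3 w.py h_w
```

```text
time: 6.75
tool_pos: [0.5279, -0.0653, 0.1474]
tcp_rot: [-2.243, -2.098, 0.1]
wrist_force: [2.2, 0.6, -2.8]
width: 0.089
6.8 [ 0.5278549  -0.06534225  0.14740447] [ 3.27647924  0.0740048  -2.11593528] 0.08936350250944933 [-0.164  0.126  1.932 -0.011  1.178 -0.092]
[[ 6.690e-02  9.933e-01 -9.430e-02]
 [ 9.978e-01 -6.670e-02  5.600e-03]
 [-7.000e-04 -9.450e-02 -9.955e-01]]
[[379.8 478.1]
 [396.9 331.3]
 [387.6 411.3]]
```

View pics/h_w.png

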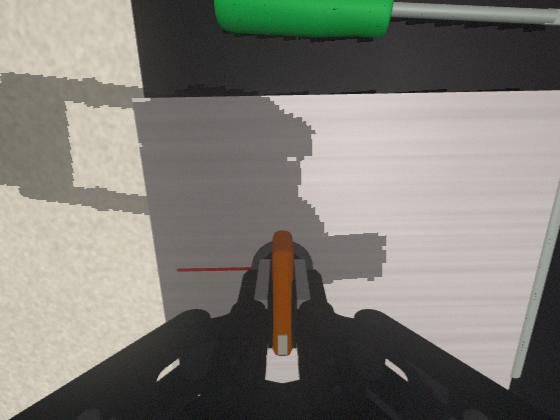

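```bash
python3 -m crank '0 -0.2 1.35 -0.01 0 0 255;0 -0.3 2.7 -0.02 0 0 255;0 -0.5 4.05 -0.03 0 0 255;0 -0.5 4.05 -0.03 0 0 255'; python3 -m crank '0 -0.2 1.35 -0.01 0 0 255;0 -0.3 2.7 -0.02 0 0 255;0 -0.3 2.7 -0.02 0 0 255'
```

```text
time: 7.3
tool_pos: [0.527, -0.0653, 0.1434]
tcp_rot: [-2.26, -2.114, 0.068]
wrist_force: [4.8, 0.0, -4.1]
width: 0.093
time: 7.68
tool_pos: [0.5266, -0.0653, 0.1408]
tcp_rot: [-2.271, -2.124, 0.047]
wrist_force: [5.1, -0.9, -4.4]
width: 0.09
```

```bash
python3 -m crank '0 -0.2 1.35 -0.01 0 0 255;0 -0.3 2.7 -0.02 0 0 255;0 -0.3 2.7 -0.02 0 0 255'; python3 -m crank '0 -0.2 1.35 -0.01 0 0 255;0 -0.3 2.7 -0.02 0 0 255;0 -0.3 2.7 -0.02 0 0 255';python3 -c "
from h import *;s=read_state();print(s['wrist_force'],s['torque'])"
```

```text
time: 8.05
tool_pos: [0.5262, -0.0653, 0.1382]
tcp_rot: [-2.282, -2.134, 0.026]
wrist_force: [5.6, -0.4, -4.6]
width: 0.093
time: 8.43
tool_pos: [0.5259, -0.0653, 0.1363]
tcp_rot: [-2.293, -2.145, 0.004]
wrist_force: [3.5, 0.7, 3.1]
width: 0.095
[3.52961894 0.66739498 3.09513509] [ 0.07414406 -0.22037843 -0.0124222 ]
```

```bash
python3 -m crank '0 -0.1 0.7 -0.005 0 0 255;0 -0.2 1.35 -0.01 0 0 255;0 -0.2 1.35 -0.01 0 0 255;0 -0.2 1.35 -0.01 0 0 255' 80;python3 -c "
from h import *;s=read_state();print(s['wrist_force'],s['torque'],s['tool_pos'])"
```

```text
time: 8.93
tool_pos: [0.5259, -0.0653, 0.1355]
tcp_rot: [2.291, 2.142, 0.006]
wrist_force: [1.7, -0.0, 8.0]
width: 0.085
[ 1.65928953 -0.02657034  7.98070668] [ 0.08807543 -0.000783   -0.04608023] [ 0.52590166 -0.06526487  0.13550378]
```

```bash
python3 -m crank '0 -0.1 0.7 -0.005 0 0 255;0 -0.2 1.35 -0.01 0 0 255;0 -0.3 1.9 -0.014 0 0 255;0 -0.3 1.9 -0.014 0 0 255;0 -0.3 1.9 -0.014 0 0 255';python3 -c "
from h import *;s=read_state();print(s['wrist_force'],s['torque'],s['tool_pos'])"
```

```text
time: 9.55
tool_pos: [0.5257, -0.0653, 0.1344]
tcp_rot: [2.283, 2.135, 0.021]
wrist_force: [0.5, 1.5, 11.7]
width: 0.086
[ 0.51418901  1.53429403 11.67060235] [ 0.14176755  0.49838021 -0.04202579] [ 0.5257481  -0.06526224  0.13436961]
```

```bash
python3 -m crank '0 0 0 0.005 0 0 255;0 0 0 0.01 0 0 255;0 0 0 0.01 0 0 255';python3 -c "
from h import *;s=read_state();print(s['wrist_force'],s['torque'],s['tool_pos'])"
```

```text
time: 9.93
tool_pos: [0.5258, -0.0653, 0.1344]
tcp_rot: [2.289, 2.14, 0.01]
wrist_force: [0.5, 0.4, 11.5]
width: 0.088
[ 0.48004315  0.4079784  11.54264342] [ 0.16320639  0.27715054 -0.05230374] [ 0.52577684 -0.06525645  0.13436511]
```

```bash
python3 -m crank '0 0 0 0.005 0 0 255;0 0 0 0.012 0 0 255;0 0 0.5 0.01 0 0 255;0 0 1 0.008 0 0 255;0 0 1 0.008 0 0 255';python3 -c "
from h import *;s=read_state();print(s['wrist_force'],s['torque'],s['tool_pos'],s['tcp_rot'])"
```

```text
time: 10.55
tool_pos: [0.5258, -0.0653, 0.1342]
tcp_rot: [2.293, 2.144, 0.002]
wrist_force: [-2.5, 1.1, 16.8]
width: 0.091
[-2.45462057  1.09227714 16.8276729 ] [ 0.18473666  0.55364408 -0.01192466] [ 0.52580611 -0.06526455  0.13418334] [2.29258784e+00 2.14400776e+00 2.07587856e-03]
```

```bash
python3 -m crank '0 -0.2 0.4 -0.003 0 0 255;0 -0.3 0.9 -0.005 0 0 255;0 -0.3 0.9 -0.005 0 0 255;0 -0.3 0.9 -0.005 0 0 255';python3 -c "
from h import *;s=read_state();print(s['wrist_force'],s['torque'],s['tool_pos'],s['tcp_rot'])"
```

```text
time: 11.05
tool_pos: [0.5258, -0.0653, 0.1338]
tcp_rot: [2.29, 2.141, 0.008]
wrist_force: [-2.7, 1.0, 18.4]
width: 0.085
[-2.68244544  1.04949084 18.4373338 ] [ 0.22211638  0.67549835 -0.06712133] [ 0.52577681 -0.06525804  0.1337618 ] [2.28962438 2.14116066 0.00805003]
```

```bash
python3 -m crank '0 -0.1 0.4 -0.002 0 0 255;0 -0.2 0.7 -0.003 0 0 255;0 -0.2 0.7 -0.003 0 0 255;0 -0.2 0.7 -0.003 0 0 255';python3 -c "
from h import *;s=read_state();print(s['wrist_force'],s['torque'],s['tool_pos'],s['tcp_rot'])"
```

```text
time: 11.55
tool_pos: [0.5257, -0.0653, 0.1335]
tcp_rot: [2.288, 2.14, 0.012]
wrist_force: [-3.5, 0.7, 19.8]
width: 0.086
[-3.50638654  0.69854004 19.81405851] [ 0.25716357  0.76625995 -0.0266852 ] [ 0.52572694 -0.06525734  0.13346166] [2.28783688 2.13957097 0.01153262]
```

```bash
cat > s.py <<'E'
from h import *;s=read_state();print(s['wrist_force'].round(1),s['torque'].round(2),s['tool_pos'].round(5),s['tcp_rot'].round(3),s["q"][5].round(3))
E
python3 -m crank '0 0 0 0 0 0.1 255;0 0 0 0 0 0.2 255;0 0 0 0 0 0.3 255;0 0 0 0 0 0.38 255;0 0 0 0 0 0.38 255';python3 s.py
```

```text
time: 12.18
tool_pos: [0.5261, -0.0653, 0.1335]
tcp_rot: [2.652, 1.669, 0.015]
wrist_force: [-1.0, 1.0, 19.8]
width: 0.09
[-1.   1.  19.8] [ 0.23  0.61 -0.01] [ 0.52613 -0.06535  0.13349] [2.652 1.669 0.015] 0.277
```

```bash
python3 -m crank '0 0 0.2 0 0 0.04 255;0 0 0.2 0 0 0.08 255;0 0 0.2 0 0 0.12 255';python3 s.py;python3 -m crank '0 0 0 0 0 0.04 255;0 0 0 0 0 0.08 255;0 0 0 0 0 0.12 255';python3 s.py
```

```text
time: 12.55
tool_pos: [0.5263, -0.0654, 0.1335]
tcp_rot: [2.748, 1.506, 0.016]
wrist_force: [-2.2, 1.1, 19.2]
width: 0.088
[-2.2  1.1 19.2] [0.15 0.62 0.02] [ 0.52627 -0.06542  0.13349] [2.748 1.506 0.016] 0.397
time: 12.92
tool_pos: [0.5263, -0.0655, 0.1335]
tcp_rot: [2.834, 1.339, 0.017]
wrist_force: [-0.8, 0.7, 20.4]
width: 0.084
[-0.8  0.7 20.4] [0.18 0.55 0.01] [ 0.52634 -0.06549  0.13348] [2.834 1.339 0.017] 0.517
```

```bash
python3 -m crank '0 0 0 0 0 0.04 255;0 0 0 0 0 0.08 255;0 0 0 0 0 0.12 255';python3 s.py;python3 -m crank '0 0 0 0 0 0.05 255;0 0 0 0 0 0.1 255;0 0 0 0 0 0.15 255;0 0 0 0 0 0.2 255;0 0 0 0 0 0.2 255';python3 s.py
```

```text
time: 13.3
tool_pos: [0.5265, -0.0656, 0.1335]
tcp_rot: [2.909, 1.167, 0.018]
wrist_force: [-1.2, 0.5, 18.4]
width: 0.086
[-1.2  0.5 18.4] [0.16 0.51 0.01] [ 0.52649 -0.06558  0.13355] [2.909 1.167 0.018] 0.637
time: 13.92
tool_pos: [0.5266, -0.0657, 0.1335]
tcp_rot: [3.012, 0.872, 0.019]
wrist_force: [-1.1, -0.6, 19.5]
width: 0.086
[-1.1 -0.6 19.5] [ 0.06  0.52 -0.05] [ 0.52659 -0.06573  0.13349] [3.012 0.872 0.019] 0.836
```

```bash
python3 -m crank '0 0 0 0 0 0.07 255;0 0 0 0 0 0.14 255;0 0 0 0 0 0.21 255;0 0 0 0 0 0.28 255;0 0 0 0 0 0.28 255';python3 s.py; python3 -m crank '0 0 0 0 0 0.07 255;0 0 0 0 0 0.14 255;0 0 0 0 0 0.21 255;0 0 0 0 0 0.27 255;0 0 0 0 0 0.27 255'
python3 s.py; python3 w.py i_w;python3 -c "
import numpy as np;print(np.load('p.npy'))"
```

```text
time: 14.55
tool_pos: [0.5267, -0.066, 0.1335]
tcp_rot: [3.105, 0.443, 0.021]
wrist_force: [-0.8, -1.4, 18.6]
width: 0.087
[-0.8 -1.4 18.6] [-0.07  0.44 -0.  ] [ 0.52673 -0.06598  0.13348] [3.105 0.443 0.021] 1.117
time: 15.18
tool_pos: [0.5268, -0.0663, 0.1335]
tcp_rot: [3.138, 0.021, 0.022]
wrist_force: [-0.6, -2.4, 18.0]
width: 0.087
[-0.6 -2.4 18. ] [-0.2   0.37 -0.02] [ 0.5268  -0.06628  0.13352] [3.138 0.021 0.022] 1.387
15.225 [ 0.52678312 -0.0662485   0.13350164] [-0.2425755  -2.64528188 18.34550895] 0.08802923453555102 [-1.710e-01  6.700e-02  2.022e+00 -1.000e-03  1.039e+00  1.386e+00]
[[ 0.9998  0.014   0.014 ]
 [ 0.014  -0.9999 -0.0035]
 [ 0.014   0.0037 -0.9999]]
[[416.1 325. ]
 [165.1 309.9]
 [291.6 317.5]]
[ 0.58747505 -0.06835868 -0.04801421  0.50334195  0.0097303 ]
```

View pics/i_w.png

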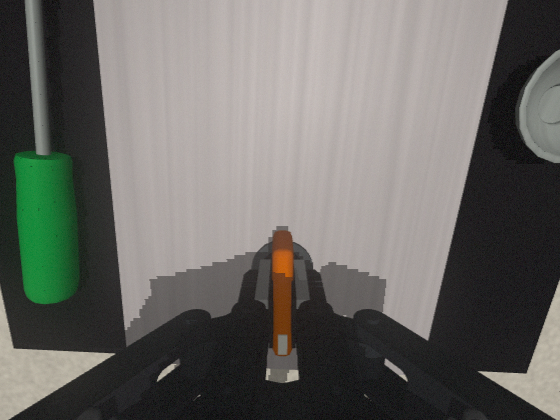

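```bash
python3 -m crank '0 0 0 0 0 0.03 255;0 0 0 0 0 0.064 255;0 0 0 0 0 0.064 255';python3 s.py
```

```text
time: 15.6
tool_pos: [0.5268, -0.0663, 0.1335]
tcp_rot: [3.137, -0.079, 0.022]
wrist_force: [0.6, -2.1, 17.5]
width: 0.088
[ 0.6 -2.1 17.5] [-0.33  0.36 -0.09] [ 0.52681 -0.06635  0.13352] [ 3.137 -0.079  0.022] 1.45
```

```bash
python3 -m crank '0 0 -1 0 0 0 255;0 0 -2 0 0 0 255;0 0 -2 0 0 0 255';python3 s.py
```

```text
time: 15.98
tool_pos: [0.5268, -0.0663, 0.1344]
tcp_rot: [3.137, -0.078, 0.022]
wrist_force: [2.9, -2.5, 12.0]
width: 0.088
[ 2.9 -2.5 12. ] [-0.39 -0.11 -0.04] [ 0.52685 -0.06632  0.13441] [ 3.137 -0.078  0.022] 1.45
```

```bash
python3 -m crank '0 0 -0.7 0 0 0 255;0 0 -1.4 0 0 0 255;0 0 -1.4 0 0 0 255';python3 s.py
```

```text
time: 16.35
tool_pos: [0.5269, -0.0663, 0.135]
tcp_rot: [3.137, -0.078, 0.022]
wrist_force: [5.9, -3.0, 7.2]
width: 0.085
[ 5.9 -3.   7.2] [-0.38 -0.38 -0.02] [ 0.52685 -0.06635  0.13501] [ 3.137 -0.078  0.022] 1.45
```

```bash
python3 -m crank '0 0 -0.7 0 0 0 255;0 0 -1.2 0 0 0 255;0 0 -1.2 0 0 0 255';python3 s.py
```

```text
time: 16.73
tool_pos: [0.5268, -0.0663, 0.1352]
tcp_rot: [3.137, -0.078, 0.022]
wrist_force: [7.2, -2.9, 1.5]
width: 0.084
[ 7.2 -2.9  1.5] [-0.42 -0.84 -0.02] [ 0.52676 -0.06631  0.13516] [ 3.137 -0.078  0.022] 1.45
```

```bash
python3 -m crank '0 0 0 0 0 0 0;0 0 0 0 0 0 0;0 0 0 0 0 0 0;0 0 0 0 0 0 0;0 0 0 0 0 0 0;0 0 0 0 0 0 0'; python3 s.py
python3 -m crank '0 0 -30 0 0 0 0;0 0 -80 0 0 0 0;0 0 -110 0 0 0 0;0 0 -110 0 0 0 0;0 0 -110 0 0 0 0'; python3 w.py j_w;python3 -c "
from m import *
p=np.load('p.npy');c=grab('wrist')
for th in(0,-.03):
  print(proj(c,wing(p,th,1.57)).round(1))
crop(grab('scene'),205,170,375,330,4,'j_scene');crop(grab('top'),235,115,375,240,5,'j_top')"
```

```text
time: 17.48
tool_pos: [0.5244, -0.0651, 0.134]
tcp_rot: [3.139, -0.079, 0.014]
wrist_force: [-0.4, 0.0, -0.0]
width: 1.001
[-0.4  0.  -0. ] [-0.  0. -0.] [ 0.52442 -0.06511  0.134  ] [ 3.139 -0.079  0.014] 1.45
time: 18.1
tool_pos: [0.5229, -0.0649, 0.243]
tcp_rot: [3.14, -0.079, 0.012]
wrist_force: [-0.1, -0.0, 0.2]
width: 0.999
18.15 [ 0.52245364 -0.06479256  0.2422753 ] [ 0.383851  -0.2017502 -1.03842  ] 0.9978359642115403 [-0.171 -0.03   1.91   0.     1.255  1.45 ]
[[ 9.987e-01 -5.020e-02  6.100e-03]
 [-5.020e-02 -9.987e-01 -8.000e-04]
 [ 6.100e-03  5.000e-04 -1.000e+00]]
[[332.5 184.2]
 [232.8 183.6]
 [282.6 183.9]]
[[282.5 246.3]
 [282.4 178.4]
 [282.5 213.5]]
[[282.5 245.1]
 [282.4 179. ]
 [282.4 213.2]]
```

View pics/j_w.png

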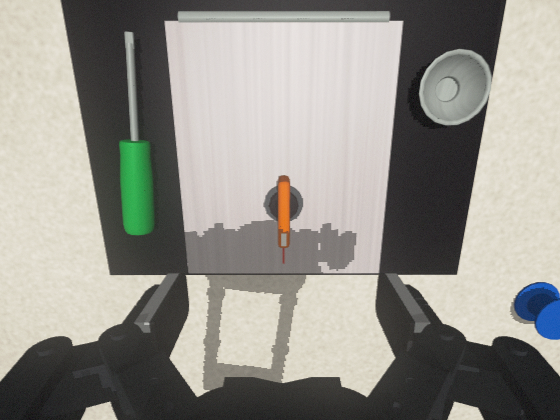

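View pics/j_scene.png

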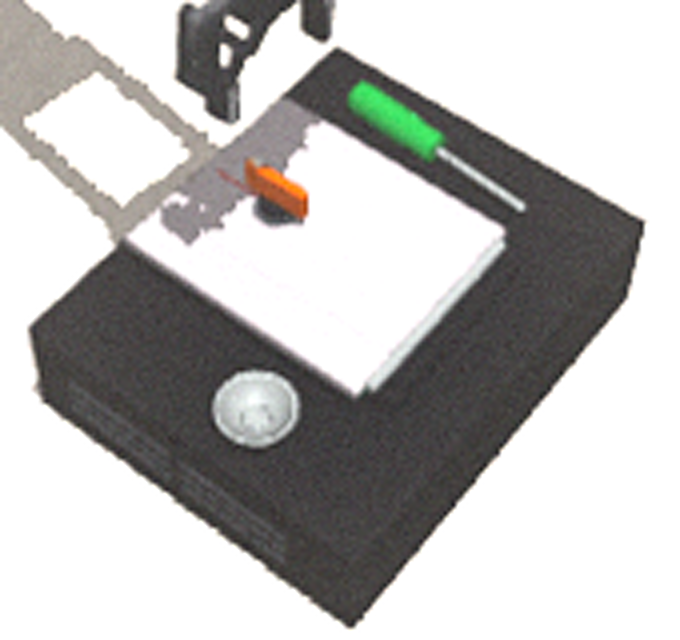

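```bash
python3 -c "
from m import *
p=np.load('p.npy');c=grab('wrist','k_w');crop(c,220,150,350,280,6,'k_wc');s=grab('scene')
for th in(.03,.015,0,-.015):
  print(th,proj(c,hat(p,th,[[.2,-.085,.004],[.2,.085,.004],[.135,0,.004]])).round(1).tolist(),((proj(s,hat(p,th,[[.2,-.085,.004],[.2,.085,.004]]))-[205,170])*4).round(0).tolist())
for w in (1.52,1.57,1.62): print(proj(c,wing(p,0,w)[:2]).round(1).tolist())
"
```

```text
0.03 [[379.5, 273.0], [185.4, 273.6], [282.3, 201.3]] [[126.0, 232.0], [283.0, 90.0]]
0.015 [[378.5, 271.5], [186.3, 272.0], [282.3, 200.7]] [[126.0, 235.0], [282.0, 92.0]]
0 [[377.6, 270.0], [187.3, 270.5], [282.3, 200.1]] [[127.0, 238.0], [282.0, 95.0]]
-0.015 [[376.6, 268.4], [188.2, 269.0], [282.3, 199.5]] [[127.0, 240.0], [282.0, 98.0]]
[[284.3, 246.4], [280.5, 178.5]]
[[282.5, 246.4], [282.3, 178.4]]
[[280.8, 246.4], [284.2, 178.5]]
```

View pics/k_wc.png

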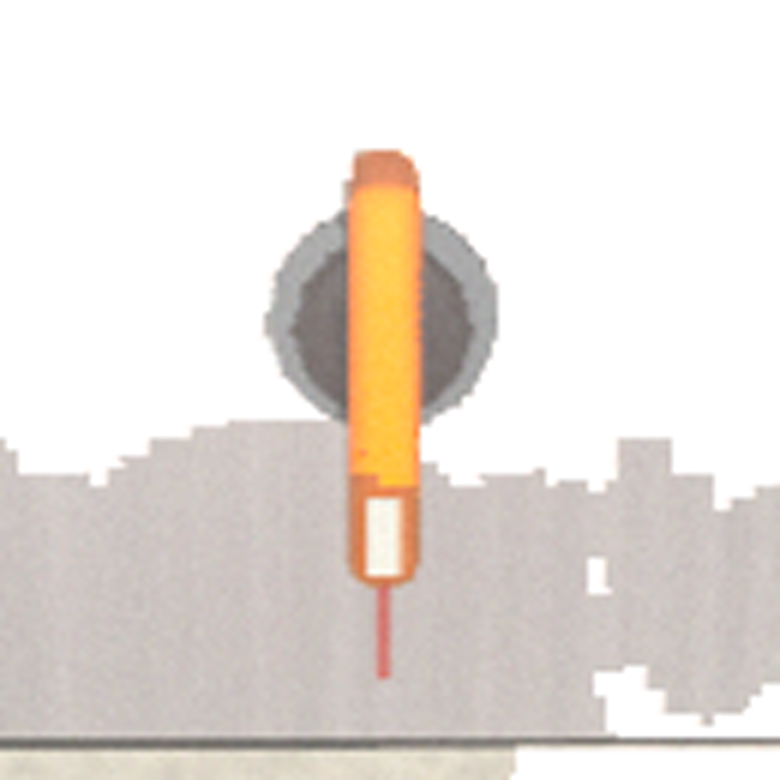

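```bash
python3 -c "
from m import *
p=np.load('p.npy');c=grab('wrist');t=grab('top');s=grab('scene')
print('case front',proj(c,cas(p,[[-.14,.17,.1],[-.14,0,.1],[-.14,-.17,.1]])).round(1).tolist())
for th in(.03,.015,0,-.015):
  print(th,proj(c,hat(p,th,[[.2,0,.004],[.0,.085,.004],[0,-.085,.004]])).round(1).tolist())
  print('  scene',((proj(s,np.r_[hat(p,th,[[.2,-.085,.004],[.2,.085,.004]]),wing(p,th,1.57)[:2]])-[205,170]+.5)*4-.5).round(0).tolist())
crop(c,140,220,300,290,5,'l_w');crop(s,225,180,285,240,12,'l_s')
"
```

```text
case front [[108.2, 273.5], [282.3, 273.0], [456.2, 272.5]]
0.03 [[282.4, 273.5], [162.0, 17.5], [401.6, 16.9]]
  scene [[128.0, 234.0], [284.0, 91.0], [251.0, 155.0], [310.0, 193.0]]
0.015 [[282.4, 272.0], [162.0, 17.6], [401.5, 17.0]]
  scene [[128.0, 237.0], [284.0, 94.0], [250.0, 157.0], [310.0, 194.0]]
0 [[282.4, 270.5], [162.0, 17.7], [401.5, 17.1]]
  scene [[128.0, 239.0], [284.0, 97.0], [250.0, 158.0], [309.0, 195.0]]
-0.015 [[282.3, 268.9], [162.0, 17.7], [401.5, 17.2]]
  scene [[128.0, 242.0], [284.0, 99.0], [249.0, 160.0], [308.0, 196.0]]
```

View pics/l_s.png

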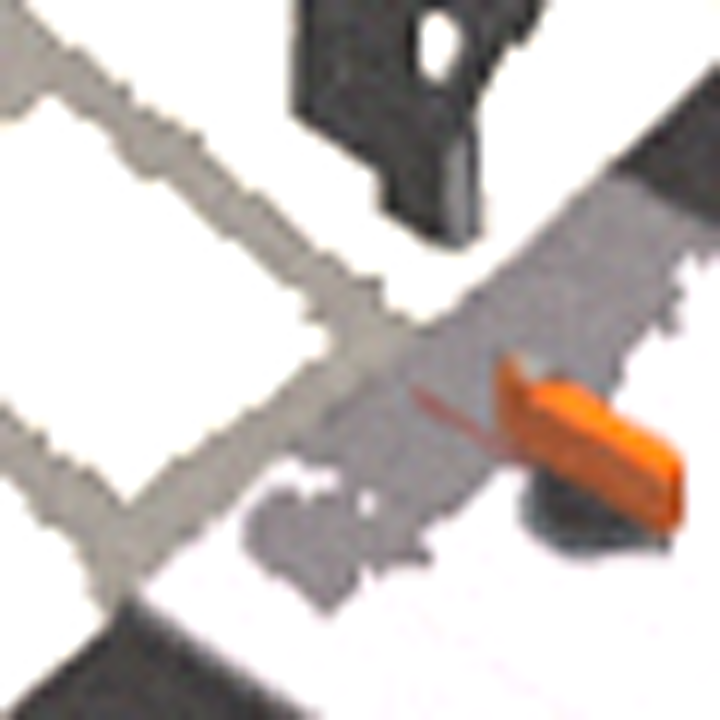

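View pics/l_w.png

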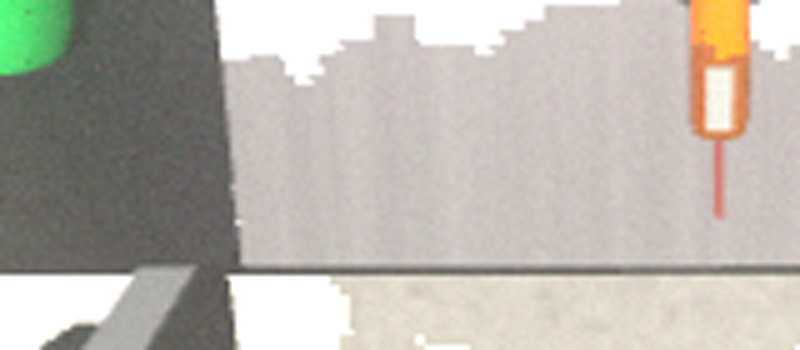

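```bash
python3 -m crank '0 0 -40 0 0 0 0;0 0 -40 0 0 0 0;0 0 -40 0 0 0 0;0 0 -40 0 0 0 0'; python3 -c "
from m import *
p=np.load('p.npy');s=grab('scene');crop(s,225,180,285,240,12,'n_s')
from workcell import job
print(job.finish_job())"
```

```text
time: 19.05
tool_pos: [0.5225, -0.0648, 0.2827]
tcp_rot: [3.14, -0.079, 0.011]
wrist_force: [-0.4, 0.2, 0.4]
width: 1.0
the job is handed in; nothing more can be done
None
```

View pics/n_s.png

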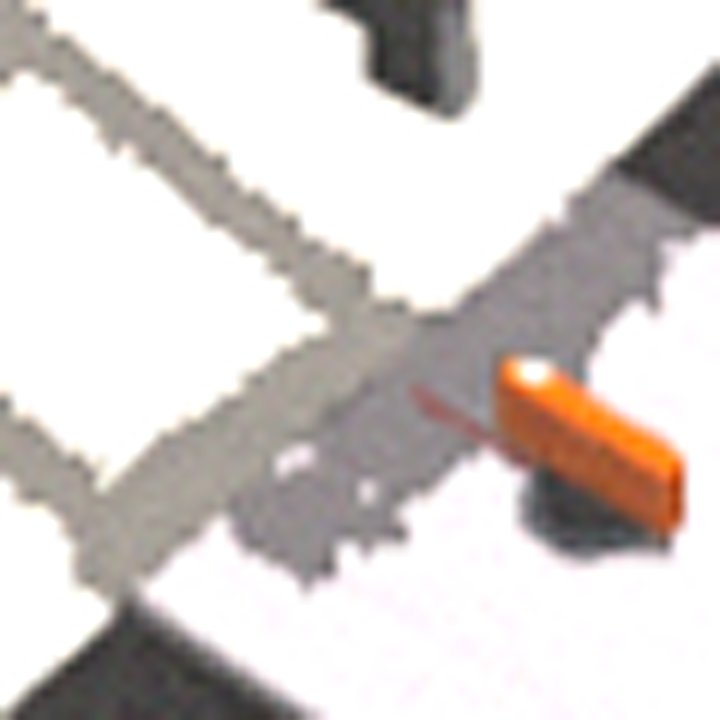

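The hatch is shut, the knob is turned, and I handed the job in at about 19 s of the 43 s allowed. I believe it is latched, but the pictures alone do not prove it.

**What I did:** I swung the hatch most of the way down with the shut fingers. Then I gripped the wings, pressed until the wrist read about 20 N, and turned the knob a quarter turn clockwise in small steps. The wrist force stayed at 17.5–20.4 N through the turn, and the twisting moment never passed about 0.1 N m, so the tongue showed no sign of fouling the edge.

**Checks that agree:**
- While I eased off, the grip rose about 1.5 mm. It then stopped rising (0.15 mm more) while the force fell from 7 to 1.5 N, which points to the tongue catching.
- After I let go, the wings line up with the red line on the hatch to about 0.01 rad, with the white mark at the front.
- The two scene pictures taken after letting go, about a second apart, show the hatch in the same place, down.
- The gripper is clear and touching nothing. The screwdriver and screw dish look undisturbed.

**Less certain:**
- The hatch angle read from pictures is 0 to 0.015 rad, good to about 0.01. I put an unlatched hatch at only about 0.02, so the case for the latch rests mainly on the force and height readings.
- While pressing, side forces of up to about 5 N and some moment from slight grip misalignment blurred the force reading. I cross-checked it by height: about 4 mm of knob travel after first touching the seal, roughly 20 to 21 N, which is below the crush limit.

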